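Stop the dust fan and hold its filter flap open at the pointer

ROBOT

A 7-joint arm with a two-finger parallel gripper is mounted at the origin on the work surface. World frame = base frame: x ahead of the robot, y to its left, z up, the work surface at z = 0. Lengths are in m, angles in rad, forces in N, time in s.
With the tool pointing down it reaches from about 0.425 to 0.875 m from the base axis. Payload 8.4 kg.
Tool frame: the origin (TCP) lies on the centre line of the jaws, within the pads' length; the fingertips stand manip.tip_reach ahead of it and the grasp point (between the pads) lies 6 mm ahead of it (manip.tip_reach is the distance from the TCP to the fingertips, in m); y points along the fingers, z is the direction in which the jaws open and shut, and the axes are right-handed (so a half turn about y gives the same grasp; the last joint's range is limited). The gripper opens to 87 mm and grips with 3 to 60 N. Pads are 19 mm wide; open, the fingers measure 117 mm over their backs; the gripper's body (75 mm by 190 mm) begins 51 mm behind the grasp point.
Start: joints at [1.155, 0.333, 0.04, 1.465, -0.013, 1.343, -0.059], TCP at [0.202, -0.618, 0.248] pointing down, gripper open.
Joint ranges: [-2.58, 2.58], [-0.38, 2.09], [-1.3, 1.39], [0.25, 2.4], [-1.5, 4.64], [0.08, 2.09], [-2.65, 2.65]. Speed limits (rad/s): [2.22, 2.22, 2.79, 2.79, 3.14, 3.14, 3.14].

INTERFACE

Orientations are given as a unit quaternion [w, x, y, z].
In Python, from workcell import manip, vision, nets gives the robot as it stands.
- The arm moves only by the shell command python3 -m pendant 'ROWS' [OPENING]. ROWS is JSON, a list that holds one entry, the list of rows, each a list of 6 numbers: the shift along the tool's x, y, z in mm, then the turn, a rotation vector about the tool's x, y, z in degrees. A call has 1 to 10 rows; each row shifts and turns the commanded pose from where the row before left it, along the tool's axes as they then stand; what a row does not reach is not made up. A row lasts 1/10 s, in which the tool goes at most 50 mm and 8.59 degrees, less where a joint would pass 70% of its speed; a pose out of reach is approached as far as the arm can. A call is refused whole if a number of a shift passes 50 or a number of a turn 8.59, either way. A call with a gripper value outside its range is refused whole. OPENING is the opening, from 0 (shut) to 1 (fully open), set as the call begins (- or left out, the last holds). The fingers move at their own pace and stop on an object; the grip force is fixed at half the most. Time passes only in rows, so rows that do not move let the fingers close. It gives the time, the measured TCP pose, the force and the opening at its end, in the units of the state.
- manip.state(): the state, without advancing time (a new reading comes with each control period).
- vision.capture(name): name is "side" or "top" or "wrist"; returns the picture (480x640x3 uint8, red, green, blue); there is no depth.
- vision.camera_model(name): a dict with "fx", "fy", "cx", "cy" (pixels), "k1" (the pictures are not rectified: a ray, as slopes to the right and down, at radius r is drawn at 1 + k1 r^2 times it, then the intrinsics apply), "R" (3x3) and "t" (3): a world point X has camera coordinates R X + t. Camera axes: x right, y down, z forward; pixel columns grow to the right and rows downward; lengths in m; the calibration is good to about 2 mm. A picture is of the moment at which its call begins: read the wrist's pose just before it. camera_model takes no time and is no camera call; for the wrist camera it gives the pose at the moment of the call.
- manip.hand_in(): hands the job in, once; it reports no verdict.
Trained networks look in the newest picture that a camera, given by its name, has taken for a name from the list of things; names that differ only in an ending like _2 or _b are one class to them, and where a whole thing is asked for, a point or a joint stands for the part that bears it (a point fixed in the world has none). Each returns a list of dicts, best first, with "p" (0 to 1); they miss things now and then, are a little off and sometimes report something else, mostly with a low value. They report only what shows in the picture. A call takes as long as a camera call. They do not tell look-alikes from the thing itself.
- nets.regions_of(label, camera): "mask" (480x640 bool, what is visible of it).
- nets.landmark_of(label, camera): "position" ([x, y, z] in m, in world coordinates, good to about 4 mm: a listed point, or the origin of a listed thing).
The state is a dict: "clock": time; "joints": joint angles; "joint_velocities": joint speeds; "effort": joint torques, N m; "position": TCP position; "ee_rot": TCP orientation; "ft_force": force on the tool from outside, world axes, zero at the start; "torque": the same for the moment, N m; "grip_width": finger opening in m.
Only numpy, scipy, OpenCV 4.12 (cv2) and the standard library are available. Lean on these libraries where they do the work, as an engineer would, in place of code of your own. Each camera call takes 0.05 s, during which the arm holds its last target. There are 200 camera calls.

TASK

Stop the dust fan of the cobbler's bench by pressing the red push button fully down and letting it spring back, while the filter box is still shut. Then take the black bar of the filter box's grey metal flap, swing the flap up until it is in line with the red pointer arm beside it, and hold it still there with the gripper for the filter inspection: it falls shut if let go, so finish while still holding it. Do not press the green button, do not move the red pointer, and leave everything else on the bench where it is.

Things in the scene. Friction and masses are not known exactly. Their poses are not given: they have to be found in the camera images.
- stop_top (a point): centre of the top face of the red stop push button, 32 mm across, pointing up (pressed straight down), about 68 mm above the table when released; it sits in a black ring on a grey station 80 x 80 x 50 mm with a yellow plate, fixed to the table. The red and the green station may change places
- stop (a joint): travel of the red button in m: 0 released, 0.006 fully down; it springs back by itself, about 1.5 N to start and 5 N to hold it fully down
- start_top (a point): centre of the top face of the green start push button, same size and same kind of station as the red one; not to be pressed
- start (a joint): travel of the green button in m: 0 released, 0.006 fully down
- filter_box: dark green dust filter box, 180 mm deep (its x) x 280 wide (y) x 130 high (z), fixed to the table; origin: centre of its underside. Its x axis points away from the robot, turned by up to 0.25 rad. Its top is the flap, hinged along the far upper edge (85 mm beyond the origin); a white arc scale and the red pointer stand at its -y side (robot's right), 140 to 171 mm from its middle plane
- flap_hinge (a point): middle of the flap's hinge line, on the far upper edge of the filter box; the hinge line runs along the filter box's y axis, 130.5 mm above the table
- flap_bar (a point): middle of the flap's black round grip bar: 12 mm thick, 120 mm long, parallel to the hinge line, 225 mm from it, 39 mm clear of the flap's near edge, joined to it by a thin steel arm at each end, open air above and below. Shut, its centre is 137.5 mm above the table and 50 mm in front of the box's near face. The point turns with the flap; its x axis lies along the flap, towards the hinge
- flap (a joint): flap angle in rad: 0 shut and level, growing as the bar swings up and away from the robot, 1.3 at most. Grey metal flap 180 x 280 x 5 mm with a yellow stripe at its near edge, 0.36 to 0.6 kg, loose hinge: it falls shut when let go
- pointer_ball (a point): centre of the red ball, 22 mm across, at the tip of the red pointer arm, a thin flat bar that turns on the flap's hinge line at the right side of the filter box (160 mm from the middle); the ball is 170 mm from the hinge line. The point turns with the pointer; its x axis lies along the arm, towards the hinge
- pointer (a joint): angle of the red pointer arm in rad, 0 level, measured as the flap's angle is: the flap is in line with the pointer when the two joint values are equal. Stiff, stays where set; 0.45 to 0.85 at the start
- shoe: brown leather shoe with a tan sole, 290 x 85 x 100 mm, standing on its sole to the robot's right of the filter box; bystander, leave alone
- polish_tin: flat grey polish tin with a pale lid, 80 mm across, 28 mm high, near the robot; bystander, leave alone
- shoe_brush: wooden shoe brush, black bristles down, 170 x 52 x 48 mm, near the robot on its right; bystander, leave alone
- hammer: hammer lying on the table on the robot's left; bystander, leave alone
- heel_block: tan heel block, 68 x 62 x 24 mm, on the robot's left; bystander, leave alone
Mind the look-alikes: they are no part of the job. Leave any orange or purple look-alike of the part that bears stop_top alone.

How it is judged:
On the way, in this order (a step that is already met when the one before it is completed fails the run):
1. the red button is pressed fully down while the flap is shut (value of joint stop above 0.0052 m and value of joint flap below 0.05 rad), for 0.05 s.
2. the red button has sprung back and the flap is still shut (value of joint stop below 0.001 m and value of joint flap below 0.05 rad), for 0.05 s.
3. the gripper holds the flap still in line with the red pointer (angle between the x axis of flap_bar and the x axis of pointer_ball, either way round below 0.07 rad and velocity of joint flap between -0.05 and 0.05 rad/s and contact force between the fingers and flap above 0.5 N), for 0.3 s.
At the end, for the whole second after the job is handed in: The fingers carry the flap (contact over 0.5 N) at rest (under 0.05 rad/s) within 0.07 rad (4 degrees) of the red pointer; the red button is released, the pointer is within 10 mm of its start, and every bystander within 30 mm of its start (all of step 3 and value of joint stop below 0.001 m and distance of pointer_ball from where it was at the start of the episode below 0.01 m and distance of each of shoe, polish_tin, shoe_brush, hammer, heel_block from where it was at the start of the episode below 0.03 m); the arm keeps its last pose, push and grip.
It fails at once if the green button is pressed (value of joint start above 0.003 m).
It fails at once if the red pointer is moved (distance of pointer_ball from where it was at the start of the episode above 0.01 m).
It fails at once if a bystander is moved by over 30 mm (distance of any of shoe, polish_tin, shoe_brush, hammer, heel_block from where it was at the start of the episode above 0.03 m).
It also fails if it takes over 45 s, if anything falls off the work surface, if the arm or the gripper's body presses on something with over 40 N, if the wrist force passes 120 N, or if a joint passes its speed limit or range.

## Working session

There is one attempt and no reset: what is moved stays moved. The work goes in short steps, Python scripts to look and compute and a shell command to move; the robot and the scene stay as the last step left them, time stands still between calls to the robot, and variables do not carry over. Pictures are saved under pics/ and viewed, about 8 in all and at most 12, crops included, and the job is handed in when it is done.

```bash
mkdir -p pics; ls
python3 - <<'E'
from workcell import manip, vision, nets
import cv2,numpy as np
print(manip.state(), manip.tip_reach)
ims=[]
for c in ("side","top"):
    im=vision.capture(c); cv2.imwrite(f"pics/{c}0.png",im[...,::-1])
    for l in ("stop_top","start_top","filter_box","flap_hinge","flap_bar","pointer_ball"):
        print(c,l,[(round(d["p"],2),np.round(d["position"],3).tolist()) for d in nets.landmark_of(l,c)[:4]])
E
```

```text
pics
{'clock': 0.0, 'joints': array([ 1.15479751,  0.33390091,  0.03985731,  1.46627901, -0.01340198,
        1.34328736, -0.0584878 ]), 'joint_velocities': array([ 1.64811812e-03, -6.42648452e-04, -1.03351226e-03,  2.50579558e-05,
        2.29494012e-04, -8.04235554e-04,  3.76174137e-04]), 'effort': array([-2.71323188e-04, -6.56342125e+01,  1.33522857e+00, -4.03808606e+01,
       -5.97061822e-02,  4.46714787e-02,  1.52244570e-04]), 'position': array([ 0.20234283, -0.61725114,  0.24666168]), 'ee_rot': array([ 0.11141592, -0.11166601,  0.69880864, -0.69769885]), 'ft_force': array([ 0.17176471, -0.21507202, -0.52097191]), 'torque': array([ 0.00542845, -0.03025003, -0.04032098]), 'grip_width': 0.08689677017306924} 0.025
side stop_top [(0.64, [0.393, 0.571, 0.075]), (0.57, [0.634, 0.121, 0.073]), (0.51, [0.292, 0.302, 0.075]), (0.4, [0.59, 0.26, 0.07])]
side start_top [(0.46, [0.427, 0.242, 0.073])]
side filter_box []
side flap_hinge [(0.8, [0.752, -0.141, 0.133])]
side flap_bar [(0.65, [0.528, -0.185, 0.135]), (0.48, [0.599, 0.476, 0.001])]
side pointer_ball [(0.73, [0.648, -0.324, 0.226])]
top stop_top [(0.64, [0.636, 0.118, 0.076]), (0.58, [0.29, 0.302, 0.072]), (0.58, [0.396, 0.571, 0.074]), (0.5, [0.594, 0.264, 0.073])]
top start_top [(0.4, [0.425, 0.242, 0.073]), (0.35, [0.648, -0.324, 0.227])]
top filter_box [(0.74, [0.666, -0.157, 0.001])]
top flap_hinge [(0.76, [0.755, -0.137, 0.13]), (0.63, [0.332, -0.29, 0.0])]
top flap_bar [(0.78, [0.533, -0.182, 0.14])]
top pointer_ball [(0.42, [0.642, -0.325, 0.225])]
```

View pics/top0.png

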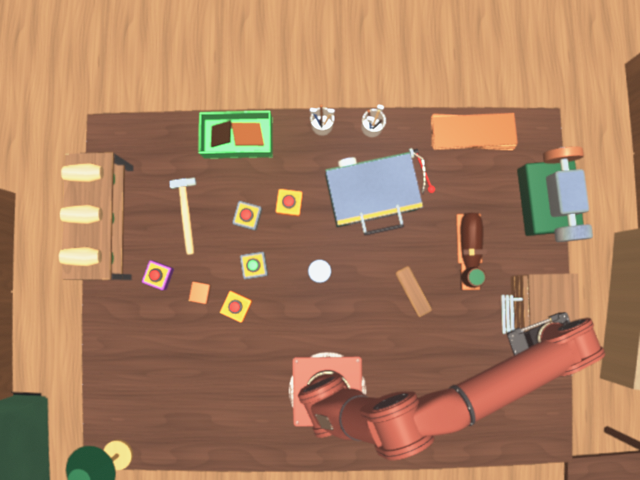

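View pics/side0.png

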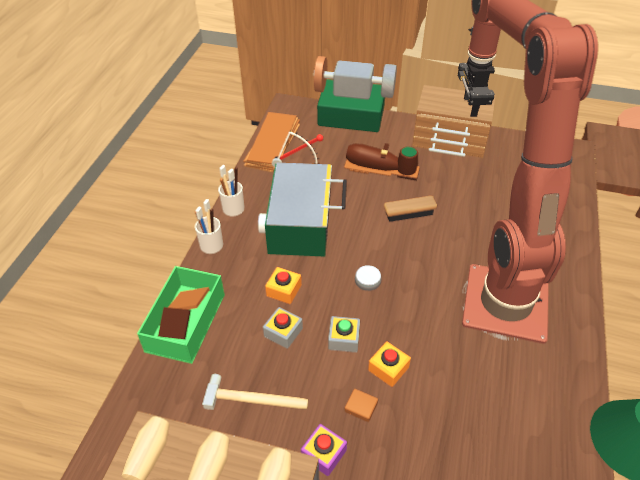

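```bash
cat > h.py <<'E'
from workcell import manip, vision, nets
import cv2,numpy as np
def proj(c,P,m=None):
    m=m or vision.camera_model(c); X=np.array(m["R"])@np.array(P)+np.array(m["t"]); s=X[:2]/X[2]; s=s*(1+m["k1"]*(s@s))
    return np.array([m["fx"]*s[0]+m["cx"],m["fy"]*s[1]+m["cy"]])
E
python3 - <<'E'
from h import *
for P in [(.394,.571,.073),(.635,.12,.073),(.291,.302,.073),(.592,.262,.071),(.426,.242,.073),(.53,-.183,.1375),(.646,-.324,.226)]:
    for c in("top","side"):
        u=proj(c,P); im=cv2.imread(f"pics/{c}0.png"); x,y=u.astype(int)
        print(P,c,u.round(),im[y,x,::-1] if 0<=x<640 and 0<=y<480 else None)
h=np.array([.7535,-.139]);b=np.array([.5305,-.1835]);d=h-b;print(np.linalg.norm(d),np.arctan2(d[1],d[0]))
E
```

```text
(0.394, 0.571, 0.073) top [153. 275.] [247 106  93]
(0.394, 0.571, 0.073) side [324. 440.] [255  92  74]
(0.635, 0.12, 0.073) top [288. 201.] [247 121 104]
(0.635, 0.12, 0.073) side [283. 273.] [255  86  69]
(0.291, 0.302, 0.073) top [234. 306.] [247 118 103]
(0.291, 0.302, 0.073) side [389. 353.] [255  87  70]
(0.592, 0.262, 0.071) top [246. 215.] [247 120 104]
(0.592, 0.262, 0.071) side [282. 316.] [255  85  69]
(0.426, 0.242, 0.073) top [252. 265.] [181 247 198]
(0.426, 0.242, 0.073) side [344. 323.] [127 255 147]
(0.53, -0.183, 0.1375) top [382. 230.] [99 91 88]
(0.53, -0.183, 0.1375) side [343. 193.] [74 67 64]
(0.646, -0.324, 0.226) top [430. 189.] [248  91  83]
(0.646, -0.324, 0.226) side [319. 137.] [255  86  70]
0.22739667983504067 0.19696433952300862
```

```bash
cat >> h.py <<'E'
from scipy.spatial.transform import Rotation as Ro
def pose():
    s=manip.state(); q=s["ee_rot"]; return np.array(s["position"]),Ro.from_quat([q[1],q[2],q[3],q[0]])
def want(yaw,tilt=0):
    "tool pointing down, z (jaw) axis at world heading yaw"
    z=np.array([np.cos(yaw),np.sin(yaw),0]);y=np.array([0,0,-1.]);return Ro.from_matrix(np.c_[np.cross(y,z),y,z])
def go(P,yaw=None):
    p,R=pose(); print("t",round(manip.state()["clock"],2),"pos",p.round(4),"shift now mm",(R.inv().apply(np.array(P)-p)*1e3).round(1))
    if yaw is not None:
        W=want(yaw); print("turn deg",np.degrees((R.inv()*W).as_rotvec()).round(2),"shift after turn",(W.inv().apply(np.array(P)-p)*1e3).round(1))
E
python3 - <<'E'
from h import *
p,R=pose();print(R.as_matrix().round(3))
z=R.as_matrix()[:,2]; print("yaw",np.arctan2(z[1],z[0]))
go((.44,-.15,.26),.197); go((.44,-.15,.26),.197+np.pi)
p2=np.array([.592,.262,.2])-np.array([.44,-.15,.26]); print("leg2 world",p2, "tool",(want(.197).inv().apply(p2)*1e3).round(),(want(.197+np.pi).inv().apply(p2)*1e3).round())
E
```

```text
[[-0.95  -0.     0.312]
 [-0.312  0.    -0.95 ]
 [-0.    -1.    -0.   ]]
yaw -1.2539944940481056
t 0.7 pos [ 0.2025 -0.6176  0.2476] shift now mm [-371.4  -12.4 -370.4]
turn deg [  0.   -83.14  -0.  ] shift after turn [-412.1  -12.4  324.5]
t 0.7 pos [ 0.2025 -0.6176  0.2476] shift now mm [-371.4  -12.4 -370.4]
turn deg [ 0.   96.86  0.  ] shift after turn [ 412.1  -12.4 -324.5]
leg2 world [ 0.152  0.412 -0.06 ] tool [-374.   60.  230.] [ 374.   60. -230.]
```

```bash
python3 -m pendant '[[[-37,-1,-37,0,0,0],[-37,-1,-37,0,0,0],[-37,-1,-37,0,0,0],[-37,-1,-37,0,0,0],[-37,-1,-37,0,0,0],[-37,-1,-37,0,0,0],[-37,-1,-37,0,0,0],[-37,-1,-37,0,0,0],[-37,-1,-37,0,0,0],[-37,-1,-37,0,0,0]]]' 0
python3 -m pendant '[[[0,0,0,0,-8.3,0],[0,0,0,0,-8.3,0],[0,0,0,0,-8.3,0],[0,0,0,0,-8.3,0],[0,0,0,0,-8.3,0],[0,0,0,0,-8.3,0],[0,0,0,0,-8.3,0],[0,0,0,0,-8.3,0],[0,0,0,0,-8.3,0],[0,0,0,0,-8.3,0]]]'
python3 -c "
from h import *
go((.592,.262,.16),.197)"
```

```text
clock: 1.7
position: [0.4288, -0.1697, 0.2576]
ee_rot: [-0.112, 0.111, -0.698, 0.699]
ft_force: [0.9, -0.1, 0.1]
grip_width: 0.0148
clock: 2.7
position: [0.4283, -0.1716, 0.2573]
ee_rot: [0.548, -0.548, 0.447, -0.448]
ft_force: [0.3, 0.6, -0.1]
grip_width: 0.0003
t 2.7 pos [ 0.4283 -0.1716  0.2573] shift now mm [-392.3   97.3  246.8]
turn deg [-0.02  0.21  0.01] shift after turn [-393.2   97.3  245.4]
```

```bash
python3 -m pendant '[[[-39,10,25,0,0,0],[-39,10,25,0,0,0],[-39,10,25,0,0,0],[-39,10,25,0,0,0],[-39,10,25,0,0,0],[-39,10,25,0,0,0],[-39,10,25,0,0,0],[-39,10,25,0,0,0],[-40,9,24,0,0,0],[-40,8,23,0,0,0]]]'
python3 -m pendant '[[[0,0,0,0,0,0],[0,0,0,0,0,0]]]'
python3 - <<'E'
from h import *
im=vision.capture("wrist"); m=vision.camera_model("wrist")
L=nets.landmark_of("stop_top","wrist"); 
for d in L: print(round(d["p"],2),np.round(d["position"],4),proj("wrist",d["position"],m).round())
for c in("top","side"):
    vision.capture(c)
    for d in nets.landmark_of("stop_top",c): print(c,round(d["p"],2),np.round(d["position"],4))
cv2.imwrite("pics/w1.png",im[...,::-1]); go((.592,.262,.1))
u=proj("wrist",(.592,.262,.068),m); print(u)
E
```

```text
clock: 3.7
position: [0.5955, 0.2622, 0.1595]
ee_rot: [-0.546, 0.546, -0.449, 0.449]
ft_force: [0.9, -0.2, 0.8]
grip_width: 0.0005
clock: 3.9
position: [0.5943, 0.2622, 0.1593]
ee_rot: [-0.547, 0.547, -0.449, 0.448]
ft_force: [-0.1, -1.3, 0.2]
grip_width: 0.0005
0.61 [0.5914 0.2592 0.0723] [315. 269.]
top 0.58 [0.3969 0.5723 0.0749]
top 0.46 [0.6389 0.1212 0.0726]
top 0.44 [0.2886 0.2998 0.0721]
side 0.55 [0.5915 0.2587 0.0724]
side 0.52 [0.2929 0.3015 0.0754]
side 0.46 [0.3956 0.5716 0.0713]
t 4.2 pos [0.5952 0.2594 0.1607] shift now mm [-3.2 60.7 -2.7]
[317.55576233 261.79510842]
```

View pics/w1.png

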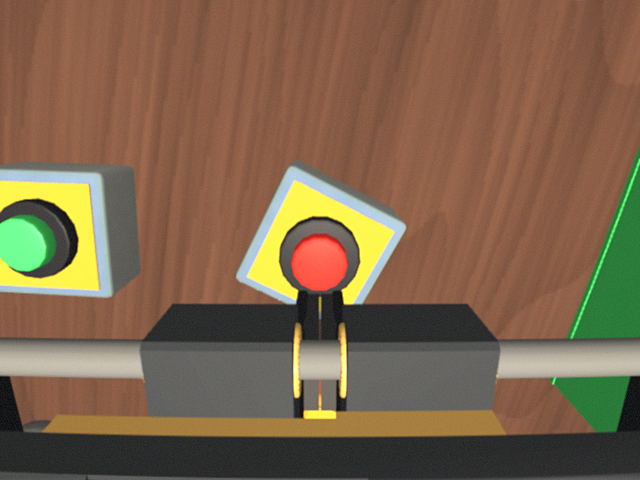

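The wrist view shows the red button on its grey station at about (320,262), just ahead of the closed fingertips. The green button is at (28,243), well clear.

```bash
python3 -m pendant '[[[0,10,-1,0,0,0],[0,20,-1,0,0,0],[0,20,-1,0,0,0],[0,8,0,0,0,0],[0,3,0,0,0,0],[0,1,0,0,0,0],[0,0,0,0,0,0]]]'
python3 -m pendant '[[[0,2,0,0,0,0],[0,2,0,0,0,0],[0,2,0,0,0,0],[0,1,0,0,0,0],[0,0,0,0,0,0],[0,0,0,0,0,0]]]'
```

```text
clock: 4.9
position: [0.5923, 0.2604, 0.0989]
ee_rot: [0.547, -0.546, 0.449, -0.449]
ft_force: [0.5, 0.1, 0.3]
grip_width: 0.0006
clock: 5.5
position: [0.5924, 0.2605, 0.0917]
ee_rot: [0.547, -0.546, 0.449, -0.449]
ft_force: [2.6, 1.1, 4.8]
grip_width: 0.0002
```

```bash
python3 -m pendant '[[[0,1.5,0,0,0,0],[0,1.5,0,0,0,0],[0,0,0,0,0,0],[0,0,0,0,0,0]]]'
python3 -m pendant '[[[0,1,0,0,0,0],[0,1,0,0,0,0],[0,0,0,0,0,0],[0,0,0,0,0,0]]]'
```

```text
clock: 5.9
position: [0.5925, 0.2606, 0.0912]
ee_rot: [0.547, -0.546, 0.448, -0.45]
ft_force: [-5.9, -2.9, 25.5]
grip_width: 0.0005
clock: 6.3
position: [0.5926, 0.2606, 0.0909]
ee_rot: [0.547, -0.546, 0.448, -0.45]
ft_force: [-10.8, -7.1, 40.4]
grip_width: 0.0003
```

Run:
```python
from h import *
im=vision.capture("side")
u=proj("side",(.592,.261,.066)).astype(int);print(u)
a=im[u[1]-40:u[1]+40,u[0]-50:u[0]+50]; b=vision.capture("wrist")[180:340,220:420]
a=cv2.resize(a,None,fx=6,fy=6,interpolation=cv2.INTER_CUBIC)
b=cv2.resize(b,(200,160)); o=np.zeros((480,800,3),np.uint8);o[:,:600]=a;o[:160,600:]=b
cv2.imwrite("pics/press.png",o[...,::-1]);
```

```text
[282 317]
```

View pics/press.png

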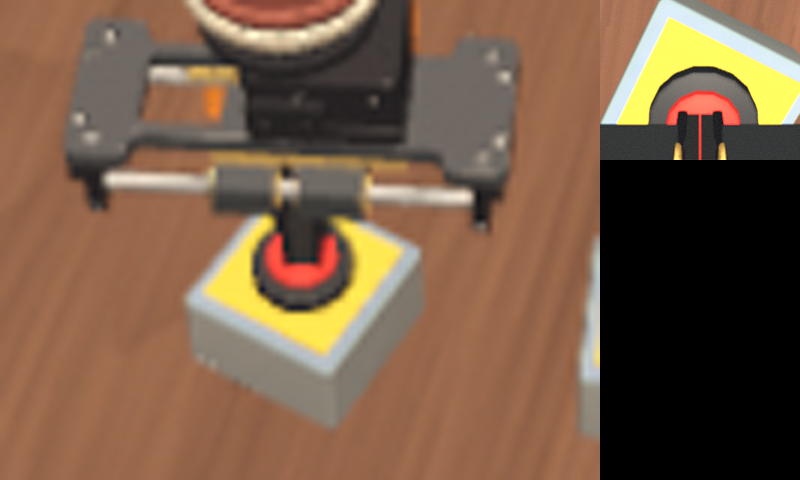

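The fingertips sit inside the red cap (crop at (300,265)), well clear of the ring, and 40 N is holding it at its stop. It is fully down, so I'll release it and go to the bar.

```bash
python3 -m pendant '[[[0,-10,0,0,0,0],[0,-30,0,0,0,0],[0,-40,0,0,0,0],[0,-40,0,0,0,0],[0,-10,0,0,0,0],[0,0,0,0,0,0]]]'
python3 -c "
from h import *
go((.5305,-.1835,.205),.197)"
```

```text
clock: 7.0
position: [0.5922, 0.2604, 0.2174]
ee_rot: [0.547, -0.546, 0.449, -0.449]
ft_force: [-0.1, -0.7, -1.6]
grip_width: 0.0003
t 7.0 pos [0.5922 0.2604 0.2174] shift now mm [ 423.6   12.1 -146.3]
turn deg [-0.1  -0.15 -0.01] shift after turn [ 423.2   12.4 -147.3]
```

```bash
python3 -m pendant '[[[42,1,-15,0,0,0],[42,1,-15,0,0,0],[42,1,-15,0,0,0],[42,1,-15,0,0,0],[42,1,-15,0,0,0],[42,1,-15,0,0,0],[42,1,-15,0,0,0],[42,1,-15,0,0,0],[42,2,-14,0,0,0],[44,2,-13,0,0,0]]]' 0.5
python3 -m pendant '[[[0,0,0,0,0,0],[0,0,0,0,0,0]]]'
python3 - <<'E'
from h import *
im=vision.capture("wrist"); m=vision.camera_model("wrist")
for l in("flap_bar","pointer_ball","flap_hinge"):
  for d in nets.landmark_of(l,"wrist"): print(l,round(d["p"],2),np.round(d["position"],4),proj("wrist",d["position"],m).round())
go((.5305,-.1835,.1375))
e=np.array([np.sin(.197),-np.cos(.197),0])
for s in(-.06,0,.06):
  u=proj("wrist",np.array((.5305,-.1835,.1375))+s*e,m); print(u); cv2.circle(im,tuple(int(v) for v in u),3,(0,255,0),-1)
cv2.imwrite("pics/w2.png",im[...,::-1])
E
```

```text
clock: 8.0
position: [0.5272, -0.1838, 0.2018]
ee_rot: [-0.546, 0.547, -0.45, 0.448]
ft_force: [0.6, -1.1, 0.2]
grip_width: 0.0433
clock: 8.2
position: [0.5276, -0.1834, 0.2017]
ee_rot: [-0.545, 0.546, -0.451, 0.449]
ft_force: [-0.0, 0.8, -0.2]
grip_width: 0.0434
flap_bar 0.93 [ 0.5296 -0.1832  0.1333] [324. 283.]
t 8.4 pos [ 0.5292 -0.1807  0.2035] shift now mm [ 3.1 66.   0.8]
[326.14252989 166.07978008]
[326.0089632  286.29937092]
[325.85257803 388.88252597]
```

View pics/w2.png

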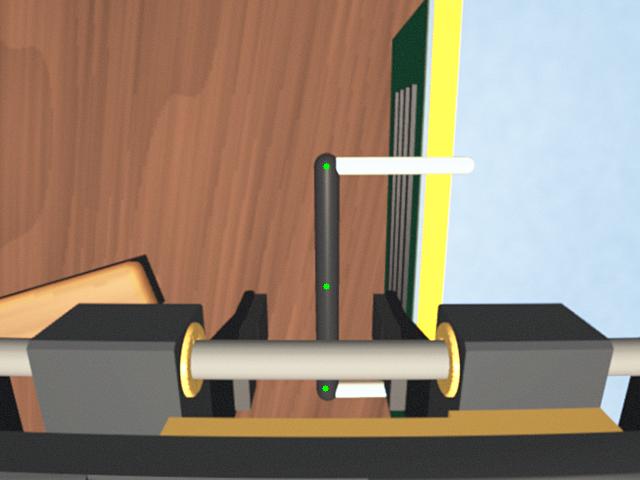

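The wrist picture shows the black bar from (325,160) to (327,395), parallel to the jaws, with the projected points on it. Next I'll lower and close.

```bash
python3 -m pendant '[[[1,10,0,0,0,0],[0,20,0,0,0,0],[0,20,0,0,0,0],[0,7,0,0,0,0],[0,2,0,0,0,0],[0,0,0,0,0,0]]]'
python3 -m pendant '[[[0,0,0,0,0,0],[0,0,0,0,0,0],[0,0,0,0,0,0],[0,0,0,0,0,0],[0,0,0,0,0,0],[0,0,0,0,0,0],[0,0,0,0,0,0]]]' 0
python3 - <<'E'
from h import *
p,R=pose();M=R.as_matrix();print(p)
# arc about the hinge, tool kept upright: shifts y(tool, down) and z(tool, away)
r=np.hypot(.225,.0) ; th0=0.0311
for th in np.arange(0,.6,.059): print(round(th,3), "z",round(225*(np.cos(th0)-np.cos(th+th0)),1),"y",round(-225*(np.sin(th+th0)-np.sin(th0)),1))
E
```

```text
clock: 9.0
position: [0.5297, -0.183, 0.1453]
ee_rot: [0.546, -0.546, 0.449, -0.449]
ft_force: [0.1, -0.1, -0.4]
grip_width: 0.044
clock: 9.7
position: [0.531, -0.183, 0.1457]
ee_rot: [0.547, -0.546, 0.448, -0.45]
ft_force: [6.5, -0.8, -2.0]
grip_width: 0.011
[ 0.53104107 -0.18304846  0.14567769]
0.0 z 0.0 y -0.0
0.059 z 0.8 y -13.2
0.118 z 2.4 y -26.4
0.177 z 4.7 y -39.5
0.236 z 7.9 y -52.4
0.295 z 11.7 y -65.1
0.354 z 16.4 y -77.5
0.413 z 21.7 y -89.7
0.472 z 27.8 y -101.5
0.531 z 34.5 y -112.9
0.59 z 41.9 y -123.9
```

```bash
python3 -m pendant '[[[0,-6,0,0,0,0],[0,-7,1,0,0,0],[0,-7,1,0,0,0],[0,-6,1,0,0,0],[0,-7,1,0,0,0],[0,-7,1,0,0,0],[0,-6,1,0,0,0],[0,-7,2,0,0,0],[0,-6,2,0,0,0],[0,-6,2,0,0,0]]]'
python3 -m pendant '[[[0,-6,2,0,0,0],[0,-6,2,0,0,0],[0,-6,3,0,0,0],[0,-6,3,0,0,0],[0,-6,3,0,0,0],[0,-6,3,0,0,0],[0,-6,3,0,0,0],[0,-6,3,0,0,0],[0,-6,4,0,0,0],[0,-5,4,0,0,0]]]'
python3 -m pendant '[[[0,0,0,0,0,0],[0,0,0,0,0,0],[0,0,0,0,0,0],[0,0,0,0,0,0]]]'
python3 - <<'E'
from h import *
ims={}
for c in("top","side"):
  ims[c]=vision.capture(c)
  for l in("flap_bar","pointer_ball","flap_hinge"):
    print(c,l,[(round(d["p"],2),np.round(d["position"],3).tolist()) for d in nets.landmark_of(l,c)[:2]])
p,R=pose(); print(p)
a=cv2.resize(ims["side"][90:260,230:380],None,fx=2.6,fy=2.6,interpolation=cv2.INTER_CUBIC)
b=cv2.resize(ims["top"][130:260,310:450],None,fx=2.8,fy=2.8,interpolation=cv2.INTER_CUBIC)
o=np.zeros((a.shape[0],a.shape[1]+b.shape[1],3),np.uint8);o[:,:a.shape[1]]=a;o[:b.shape[0],a.shape[1]:]=b
cv2.imwrite("pics/lift.png",o[...,::-1]);print(o.shape)
E
```

```text
clock: 10.7
position: [0.5429, -0.1807, 0.2104]
ee_rot: [0.547, -0.546, 0.448, -0.45]
ft_force: [10.2, -0.9, -7.6]
grip_width: 0.011
clock: 11.7
position: [0.5729, -0.1746, 0.2683]
ee_rot: [0.548, -0.545, 0.448, -0.45]
ft_force: [13.8, -1.3, -13.8]
grip_width: 0.0111
clock: 12.1
position: [0.5727, -0.1746, 0.2679]
ee_rot: [0.548, -0.545, 0.448, -0.449]
ft_force: [15.9, -1.4, -14.2]
grip_width: 0.011
top flap_bar [(0.61, [0.578, -0.176, 0.264])]
top pointer_ball []
top flap_hinge [(0.86, [0.757, -0.136, 0.136]), (0.35, [0.646, -0.324, 0.227])]
side flap_bar [(0.95, [0.57, -0.177, 0.262]), (0.48, [0.461, -0.489, -0.001])]
side pointer_ball []
side flap_hinge [(0.59, [0.752, -0.142, 0.131])]
[ 0.57265732 -0.17461746  0.26790005]
(442, 782, 3)
```

View pics/lift.png

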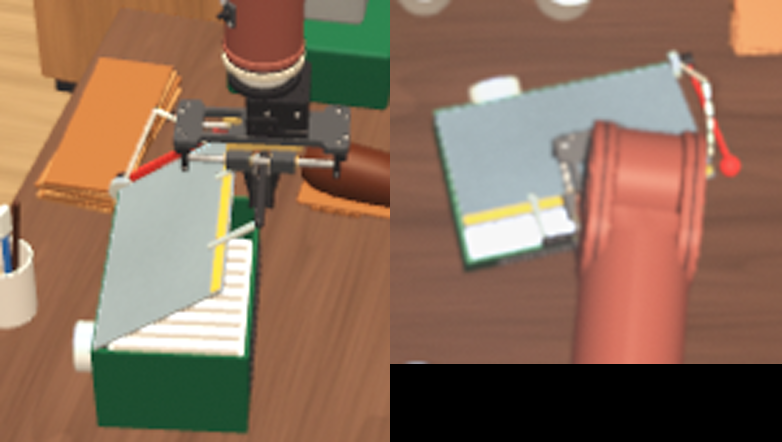

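The flap is up, with the bar held in the pads and the pointer untouched; its near +y corner is at about side pixel (313.5,201.5). I'll measure the pointer angle and the flap angle from the pixels.

Run:
```python
from h import *
from scipy.optimize import least_squares
obs={}
for c,w in(("top",(430,187)),("side",(319,138))):
    im=cv2.imread(f"pics/{c}0.png"); h=cv2.cvtColor(im,cv2.COLOR_BGR2HSV)
    m=((h[...,0]<8)|(h[...,0]>172))&(h[...,1]>130)&(h[...,2]>110)
    k=np.zeros_like(m); k[w[1]-8:w[1]+9,w[0]-8:w[0]+9]=1
    m=cv2.morphologyEx((m&k).astype(np.uint8),cv2.MORPH_OPEN,cv2.getStructuringElement(cv2.MORPH_ELLIPSE,(5,5)))
    y,x=np.nonzero(m); obs[c]=np.array([x.mean(),y.mean()]); print(c,obs[c],len(x))
B=least_squares(lambda P:np.r_[[proj(c,P)-obs[c] for c in obs]].ravel(),[.646,-.324,.226])
print("ball",B.x,B.fun)
H=np.array([.7535,-.139,.1305]);
for yaw in(.19,.2,.21):
    X=np.array([np.cos(yaw),np.sin(yaw),0]);Y=np.array([-X[1],X[0],0]); d=B.x-H
    print(yaw,"along",d@X,"side",d@Y,"ang",np.arctan2(d[2],-d@X),"asin",np.arcsin(d[2]/.17))
yaw=.2;X=np.array([np.cos(yaw),np.sin(yaw),0]);Y=np.array([-X[1],X[0],0])
for th in(.5,.55,.6,.65,.7):
    print(th,proj("side",H+.14*Y-.18*np.cos(th)*X+np.array([0,0,.18*np.sin(th)])).round(1), "ptr side",proj("side",H-.16*Y-.17*np.cos(th)*X+np.array([0,0,.17*np.sin(th)])).round(1))
s=manip.state();print(s["clock"],s["position"],s["ft_force"],s["grip_width"])
```

```text
top [431.13559322 188.38983051] 59
side [317.72131148 138.18032787] 61
ball [ 0.64977254 -0.32861123  0.21653603] [-0.05565965 -0.29838092  0.30874433  0.04432111]
0.19 along -0.13767056966300728 side -0.16660917320643076 ang 0.5585571382487045 asin 0.5306502830529979
0.2 along -0.13932975015589427 side -0.16522416006554083 ang 0.5531874052749998 asin 0.5306502830529979
0.21 along -0.14097499778987344 side -0.16382262464633068 ang 0.5479534093463985 asin 0.5306502830529979
0.5 [317.8 205.3] ptr side [321.  140.5]
0.55 [316.1 203.3] ptr side [319.7 138.6]
0.6 [314.4 201.3] ptr side [318.2 136.7]
0.65 [312.5 199.3] ptr side [316.6 134.9]
0.7 [310.5 197.4] ptr side [314.9 133.2]
12.5 [ 0.57265732 -0.17461746  0.26790005] [ 16.03220905  -1.02797837 -13.86693524] 0.010900363094434203
```

Run:
```python
from h import *
a=cv2.imread("pics/side0.png")[118:168,262:337]; b=vision.capture("side")[180:230,270:345,::-1]
c=cv2.imread("pics/top0.png")[140:200,395:445]
f=lambda i,s:cv2.resize(i,None,fx=s,fy=s,interpolation=cv2.INTER_NEAREST)
o=np.zeros((600,800,3),np.uint8)
A=f(a,5.3);B=f(b,5.3);C=f(c,5.3)
o[:A.shape[0],:A.shape[1]]=A;o[:B.shape[0],400:400+B.shape[1]]=B;o[270:270+C.shape[0],:C.shape[1]]=C
cv2.imwrite("pics/z.png",o)
```

```text
(no output)
```

View pics/z.png

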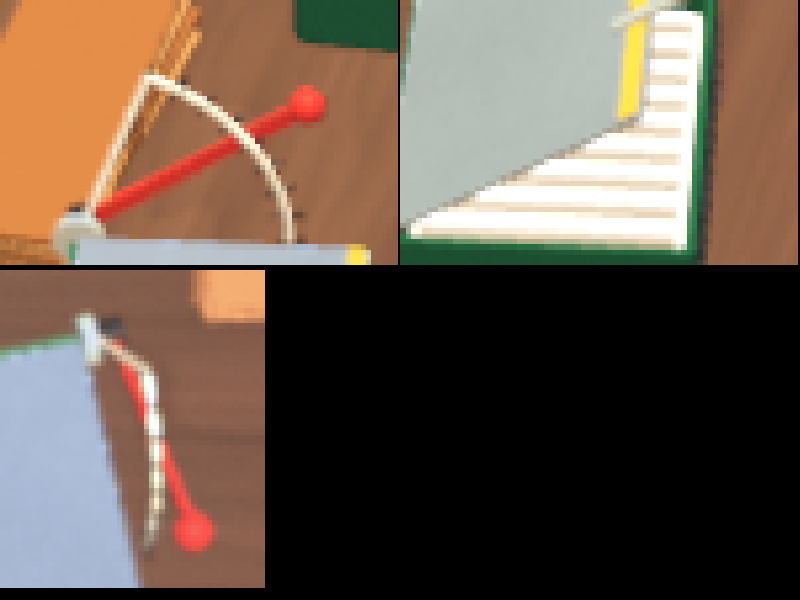

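Run:
```python
from h import *
s=manip.state();print(s["clock"],s["position"],s["ft_force"],s["grip_width"],abs(s["joint_velocities"]).max())
print(manip.hand_in())
```

```text
12.55 [ 0.57266893 -0.17459023  0.26788661] [ 13.84380418  -0.4498208  -13.06042639] 0.01079718757259035 0.0018936491770215854
the job is handed in; nothing more can be done
None
```

I handed the job in at 12.55 s with the gripper holding the flap still, about in line with the red pointer. The hand-in gave no verdict.

- **Button:** I pressed the red button on the grey station to its stop with closed fingertips (40 N at the wrist, no further travel), then lifted off while the flap was still shut. I did not measure the button's travel or look at it again after releasing it. The stop came at about 66 mm above the table, not the expected 62 mm. That fits the networks, which put the released top about 4 mm higher than stated.
- **Flap:** I gripped the black bar (fingers 11 mm apart on the 12 mm bar) and swung the flap up along its arc. My estimates put it at 0.58–0.60 rad.
- **Pointer:** Network landmarks and the zoomed side picture give 0.56–0.59 rad. A colour-based triangulation read lower, 0.53–0.56, probably because its mask took in part of the arm. If it is right, the flap is about 0.02–0.07 rad off, so the worst case just reaches the 0.07 limit.
- **At the end:** The arm was at rest, with about 13 N on the wrist along x and down. In the last pictures I took, the pointer looked untouched. I never went near the green button or the bystanders, but I did not re-measure any of them.

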